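# Set a packing block against the flip stop of a bench jig

### The job

Flip the raised stop flag of the bench jig fully down across the bed, then bring the wooden block flush against the jig's fence and slide it along the fence against the flag's rubber plunger. Keep pushing until the plunger is pressed fully home, hold the block pressed firmly there for a moment (about 10 N; never more than 20 N on the stop), then let go and leave it flush against fence and plunger, with the flag still down and the other things undisturbed.

Things in the scene. Friction and masses are not known exactly. Their poses are not given: they have to be found in the camera images.
- jig: fixed jig on the table: plywood bed 150 (x) x 340 (y) x 12 mm with an aluminium fence bar along its far side. Origin at the centre of its underside; x across the bed towards the fence, y along the fence (robot's left), z up. Bed top at z = 12 mm. Fence face at x = +40 mm; the fence spans x = 40 to 62 mm, the whole length in y, its top at z = 27 mm
- flip_stop: fixed dark steel saddle of the flip stop, on the fence left of the block; axes as the jig's. Origin on the fence's top (jig x = 51, z = 27 mm), 20 mm straight below the flag's pivot. It reaches 16 mm to either side in y, 27 mm up and 8 mm forward, so clear of a block at the fence; a clamp knob stands behind it (to x = +42 mm, up to z = 6 mm)
- flag (a joint): hinge angle of the flag (rad): 0 = fully down on its hard stop, level across the bed towards the jig's -x; grows as it swings up and back, about 1.57 upright, 2.2 = end stop, leaning back. Axis along the jig's y through the pivot. Friction 0.05 N m; past upright it may fall by its weight. Raised, it clears the block
- flag_tip (a point): point on the flag 60 mm from the pivot, on the face that is on top when down (at the back when raised): press here to lower it. Flag when down, from the pivot: aluminium arm 14 mm wide (y), x = +8 to -70 mm, z = -6 to +6 mm; a plate below it, x = -18 to -68 mm, down to z = -26 mm (9 mm clear of the bed)
- plunger (a joint): travel (m) of the rubber-faced plunger (18 mm across) in the flag's sleeve: 0 = standing out 6 mm from the sleeve's end, 0.006 = fully home on its hard stop. Very light return spring (under 0.05 N): the block holds it in by its own friction. It faces the jig's -y, towards the block; with the flag down it is 36 mm in front of the pivot and 9 mm below it
- sleeve_hole (a point): centre of the hole in the middle of the flag's thickness through which the steel sleeve with the plunger is screwed; moves with the flag. With the flag down, the face of the plunger at home lies 10 to 24 mm from here towards the jig's -y: how far the sleeve is screwed out varies, is not given in the state and must be felt or seen. The sleeve does not yield
- block: loose plain wooden packing block 40 (x) x 60 (y) x 42 mm (z), 140 to 240 g, on the bed right of the stop, off the fence and a little askew. Origin at the centre of its underside. Grasp its 40 mm width from above; its 60 mm length goes along the fence. Flush against the fence its origin is at jig x = 20 mm
- mix_cup: bystander: grey mixing cup 68 mm across, 62 mm tall, left of the jig; origin at the centre of its underside
- sand_block: bystander: black sanding block 60 x 78 x 23 mm, right of the jig; origin at the centre of its underside
- screwdriver: bystander: blue screwdriver 48 x 174 x 23 mm, in front of the jig; origin at the centre of its underside
- masking_roll: bystander: roll of masking tape 104 mm across, 24 mm tall, behind the jig; origin at the centre of its underside
- primer_bottle: bystander: white bottle lying on its side, 63 x 94 x 44 mm, behind the jig; origin at the centre of its underside
- orange_stick: bystander: small orange stick 33 x 55 x 8 mm, lying on the left end of the jig's bed; origin at the centre of its underside
There are look-alikes about, which are no part of the job. Leave any blue look-alike of the block alone.

How it is judged:
By the outcome, as a careful person would: the job done as asked, in the order asked, and still so for the second after the job is handed in, with the robot touching nothing.
It also fails if it takes over 66 s, if anything falls off the work surface, if the arm or the gripper's body presses on something with over 40 N, if the wrist force passes 120 N, or if a joint passes its speed limit or range.

### The arm

A 6-joint arm with a two-finger parallel gripper is mounted at the origin on a cart in front of the work surface, level with it; the furniture and walls round the work are solid. World frame = base frame: x ahead of the robot, y to its left, z up, the work surface at z = 0. Lengths are in m, angles in rad, forces in N, time in s.
With the tool pointing down it reaches from about 0.275 to 0.85 m from the base axis. Payload 19 kg.
Tool frame: the origin (TCP) lies at the very end of the fingers, on their centre line; the grasp point (between the pads) lies 19 mm behind it; z points along the fingers, y is the line along which they close (so a half turn about z gives the same grasp; the last joint's range is limited). The gripper opens to 85 mm and grips with 20 to 120 N. Pads are 22 mm wide; open, the fingers measure 114 mm over their backs; the gripper's body (76 mm by 85 mm) begins 54 mm behind the grasp point. The pads swing forward as they close: fully open they stand 13 mm farther back than shut.
Start: joints at [-1.338, 0.15, 1.437, -0, 1.554, -0.134], TCP at [0.206, -0.537, 0.206] pointing down, gripper open.
Joint ranges: [-2.8, 2.8], [-0.68, 2.1], [0.12, 2.68], [-1.39, 4.53], [0.16, 2.79], [-2.81, 2.81]. Speed limits (rad/s): [1.89, 1.89, 2.22, 3.01, 3.01, 3.01].

### API

Orientations are given as a rotation vector (axis times angle).
In Python, from bench import get_obs, imaging, sign_off gives the robot as it stands.
- The arm moves only by the shell command python3 -m inch 'ROWS' [OPENING] [FORCE]. ROWS is JSON, a list of rows, each an object of numbers: "tx", "ty", "tz": the shift along the tool's x, y, z in mm; "turn": the turn about the tool's z in rad. A call has 1 to 5 rows; each row is the pose to reach, as a shift and turn from the pose commanded when the call began, along the tool's axes at that moment; what a row does not reach only later rows make up. A row lasts 1/12 s, in which the tool goes at most 41.7 mm and 7.16 degrees, less where a joint would pass 70% of its speed; a pose out of reach is approached as far as the arm can. A call with a gripper value outside its range is refused whole. OPENING is the finger opening in mm, from 0 to 85.4, set as the call begins (- or left out, the last holds). The fingers move at their own pace and stop on an object; FORCE is the grip in N (left out, the last holds). Time passes only in rows, so rows that repeat a pose let the fingers close. It gives the time, the measured TCP pose, the force, the opening and the grip force at its end, in the units of the state.
- get_obs(): the state, without advancing time (a new reading comes with each control period).
- imaging.get_image(name): name is "side" or "top" or "wrist"; returns a dict with "frame" (384x512x3 uint8, blue, green, red), "fx", "fy", "cx", "cy" (pixels), "D" ([k1, k2, p1, p2, k3] as OpenCV has them; the pictures are not rectified), "R" (3x3) and "t" (3): a world point X has camera coordinates R X + t. Camera axes: x right, y down, z forward; pixel columns grow to the right and rows downward; lengths in m; the calibration is good to about 2 mm. A picture is of the moment at which its call begins. There is no depth.
- sign_off(): hands the job in; it is judged then, once.
The state is a dict: "t": time; "joint_pos": joint angles; "qvel": joint speeds; "joint_torque": joint torques, N m; "ee_pos": TCP position; "tool_rot": TCP orientation; "force": force on the tool from outside, world axes, zero at the start; "moment": the same for the moment, N m; "gripper_width": finger opening in m; "gripper_force": force on a finger pad.
Only numpy, scipy, OpenCV 4.12 (cv2) and the standard library are available. Lean on these libraries where they do the work, as an engineer would, in place of code of your own. Each camera call takes 0.05 s, during which the arm holds its last target. There are 200 camera calls.

## Working session

There is one attempt and no reset: what is moved stays moved. The work goes in short steps, Python scripts to look and compute and a shell command to move; the robot and the scene stay as the last step left them, time stands still between calls to the robot, and variables do not carry over. Pictures are saved under pics/ and viewed, at most 10 in all, crops included, and the job is handed in when it is done.

```bash
mkdir -p pics; cat > h.py <<'E'
import numpy as np,cv2,json
from bench import get_obs,imaging,sign_off
def snap(n,f):
    d=imaging.get_image(n); cv2.imwrite(f'pics/{f}.png',d['frame'])
    np.savez(f'pics/{f}.npz',**{k:np.array(d[k],float) for k in('fx','fy','cx','cy','D','R','t')}); return d
def cam(f):
    d=np.load(f'pics/{f}.npz'); K=np.array([[d['fx'],0,d['cx']],[0,d['fy'],d['cy']],[0,0,1]]); return K,d['D'],d['R'],d['t']
def plane(f,uv,z):
    K,D,R,t=cam(f); p=cv2.undistortPoints(np.array(uv,float).reshape(-1,1,2),K,D)[:,0]
    r=np.c_[p,np.ones(len(p))]@R; c=-R.T@t
    return c+r*((z-c[2])/r[:,2])[:,None]
def proj(f,X):
    K,D,R,t=cam(f); return cv2.projectPoints(np.array(X,float).reshape(-1,1,3),cv2.Rodrigues(R)[0],t,K,D)[0][:,0]
E
python3 - <<'E'
from h import *
a=snap('top','top0')['frame'];b=snap('side','side0')['frame']
cv2.imwrite('pics/both.png',cv2.resize(a,(800,600),interpolation=cv2.INTER_CUBIC))
cv2.imwrite('pics/sideb.png',cv2.resize(b,(800,600),interpolation=cv2.INTER_CUBIC))
for f in('top0','side0'):
    K,D,R,t=cam(f);print(f,-R.T@t,R.round(2).tolist(),K[0,0])
o=get_obs();print({k:np.round(v,4).tolist() for k,v in o.items()})
E
```

```text
top0 [ 0.45505943 -0.00435506  1.19425476] [[-0.03, -1.0, -0.0], [-1.0, 0.03, -0.07], [0.07, 0.0, -1.0]] 417.4199925494527
side0 [0.22916397 0.85975226 0.45724931] [[-0.94, -0.35, 0.03], [-0.16, 0.37, -0.91], [0.31, -0.86, -0.4]] 349.28247394153874
{'t': 0.1, 'joint_pos': [-1.338, 0.1509, 1.4379, 0.0, 1.5538, -0.134], 'qvel': [0.0001, -0.0025, -0.0003, 0.0012, 0.0009, 0.0002], 'joint_torque': [0.0029, -71.4384, -57.1795, -0.0004, 0.007, 0.0001], 'ee_pos': [0.2061, -0.5365, 0.2056], 'tool_rot': [-3.0879, -0.5727, 0.0001], 'force': [1.1446, -0.3012, -0.6571], 'moment': [-0.0298, 0.0164, -0.0195], 'gripper_force': 0.0, 'gripper_width': 0.0849}
```

View pics/both.png

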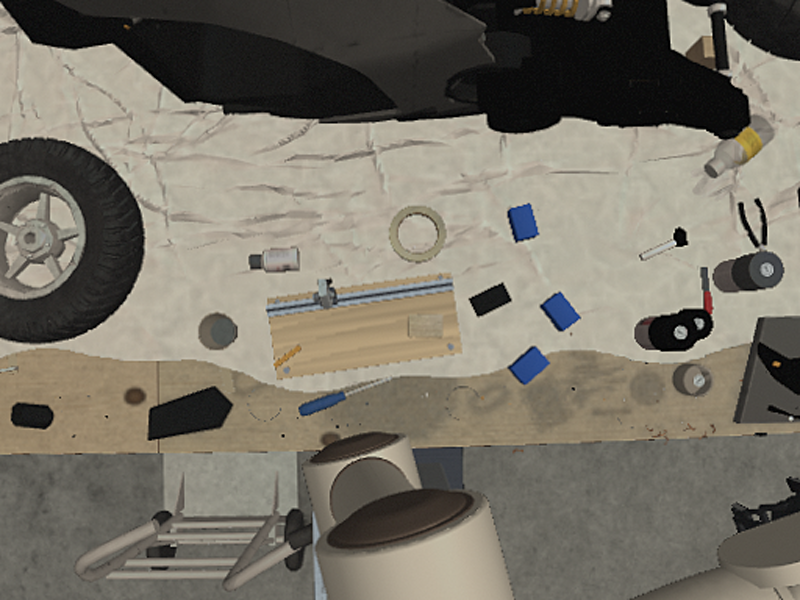

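View pics/sideb.png

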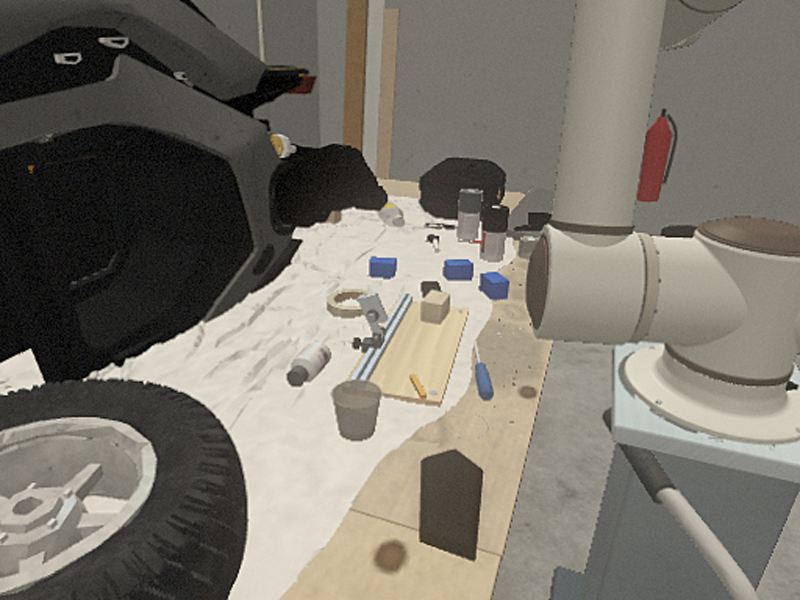

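Top view (800×600): the jig's bed spans (267,305)–(462,355), with the saddle and raised flag at about (325,292). Block candidates are the plain wooden one on the bed at (427,326), and three blue ones at (523,222), (561,311) and (529,365). Only the wooden one fits: it is plain wood, on the bed and right of the stop. I'll confirm it in a crop.

```bash
python3 - <<'E'
from h import *
a=cv2.imread('pics/top0.png')[160:255,160:304]
cv2.imwrite('pics/c1.png',cv2.resize(a,None,fx=5.5,fy=5.5,interpolation=cv2.INTER_CUBIC))
b=cv2.imread('pics/side0.png')[170:270,205:315]
cv2.imwrite('pics/c2.png',cv2.resize(b,None,fx=6,fy=6,interpolation=cv2.INTER_CUBIC))
E
```

```text
(no output)
```

View pics/c1.png

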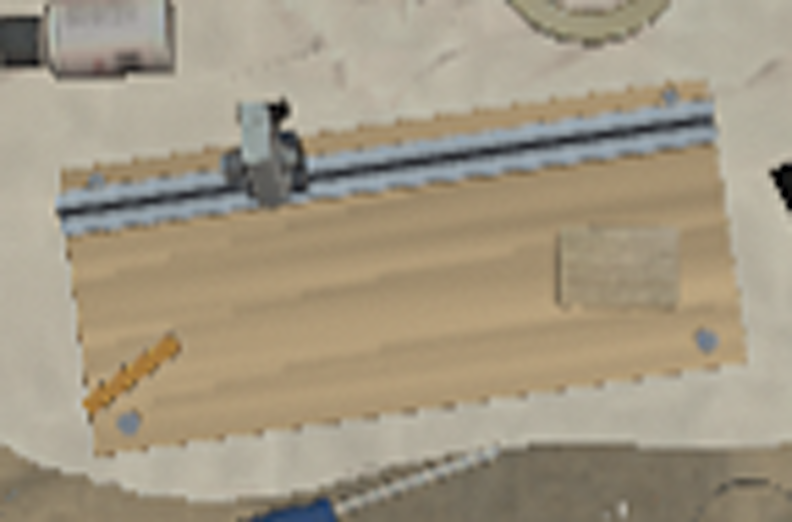

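View pics/c2.png

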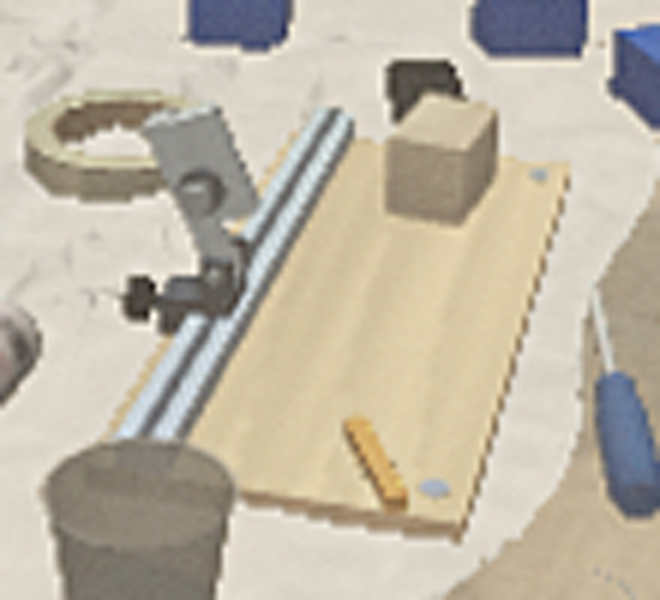

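The crop confirms the plain wooden block, with top corners (560,230), (680,230), (678,310) and (562,303). The bed corners are (62,172), (710,82), (745,362) and (97,455). The saddle is centred near (266,172), and the flag leans back to (258,103).

```bash
cat >> h.py <<'E'
def crop(u,s=5.5,o=(160,160)): return (np.array(u,float)+.5)/s-.5+np.array(o)
E
python3 - <<'E'
from h import *
bed=plane('top0',crop([[62,172],[710,82],[745,362],[97,455]]),.012)[:,:2]
print('bed',bed.round(4))
L=np.array([[75,170],[75,-170],[-75,-170],[-75,170]])/1e3
# rigid fit
c=bed.mean(0); H=L.T@(bed-c); U,S,V=np.linalg.svd(H); Rj=(U@V).T
th=np.arctan2(Rj[1,0],Rj[0,0]); print('jig',c,th,'res',(L@Rj.T+c-bed).round(4).tolist())
blk=plane('top0',crop([[560,230],[680,230],[678,310],[562,303]]),.054)[:,:2]
print('block',blk.round(4).tolist(),blk.mean(0)); J=(blk-c)@Rj; print('in jig',J.round(4).tolist(),J.mean(0))
print(np.linalg.norm(np.diff(blk,axis=0),axis=1))
e=(blk[0]+blk[3]-blk[1]-blk[2]); print('block yaw (y axis)',np.arctan2(-e[0],e[1]))
s=plane('top0',crop([[225,165],[305,160]]),.045)[:,:2]; print('saddle jig',((s-c)@Rj).round(4).tolist())
s=plane('top0',crop([[240,105],[268,104]]),.11)[:,:2]; print('flag end jig',((s-c)@Rj).round(4).tolist())
# flag hypotheses in side image: project
for ang in(1.6,1.8,2.0,2.2):
  for y in (.08,):
    P=lambda r,n,yy:(np.r_[c+Rj@np.array([.051-r*np.cos(ang)+n*np.sin(ang),yy]),.047+r*np.sin(ang)+n*np.cos(ang)])
    X=[P(.07,.006,y+.007),P(.07,.006,y-.007),P(.068,-.026,y+.007)]
    for f,s,o in(('top0',5.5,(160,160)),('side0',6,(205,170))): print(ang,f,(((proj(f,X)-o)+.5)*s-.5).round(0).tolist())
E
```

```text
bed [[ 0.5369  0.228 ]
 [ 0.5738 -0.1087]
 [ 0.429  -0.1216]
 [ 0.3908  0.2124]]
jig [0.48264044 0.05255237] 0.1092923754033797 res [[0.0017, 0.0017], [0.0019, 0.0004], [-0.0023, -0.003], [-0.0013, 0.001]]
block [[0.498, -0.0278], [0.4962, -0.0874], [0.4566, -0.0851], [0.4617, -0.0277]] [ 0.47812524 -0.05700252]
in jig [[0.0065, -0.0816], [-0.0018, -0.1406], [-0.0409, -0.134], [-0.0295, -0.0775]] [-0.01643795 -0.10840874]
[0.0596305  0.03968838 0.05761014]
block yaw (y axis) -0.05902457138136173
saddle jig [[0.0623, 0.0803], [0.0592, 0.0401]]
flag end jig [[0.0842, 0.062], [0.0828, 0.0488]]
1.6 top0 [[193.0, 164.0], [222.0, 160.0], [202.0, 231.0]]
1.6 side0 [[185.0, 132.0], [195.0, 119.0], [262.0, 144.0]]
1.8 top0 [[190.0, 135.0], [219.0, 131.0], [197.0, 201.0]]
1.8 side0 [[153.0, 135.0], [163.0, 122.0], [228.0, 132.0]]
2.0 top0 [[188.0, 110.0], [217.0, 106.0], [193.0, 170.0]]
2.0 side0 [[122.0, 144.0], [133.0, 130.0], [193.0, 127.0]]
2.2 top0 [[188.0, 88.0], [216.0, 84.0], [190.0, 141.0]]
2.2 side0 [[96.0, 158.0], [107.0, 145.0], [159.0, 128.0]]
```

```bash
python3 -m inch '[{"turn":-0.12},{"turn":-0.24},{"turn":-0.36},{"turn":-0.48},{"turn":-0.6}]' 0
python3 -m inch '[{"turn":-0.12},{"turn":-0.24},{"turn":-0.36},{"turn":-0.48},{"turn":-0.6}]'
python3 -m inch '[{"turn":-0.113},{"turn":-0.113}]'
cat >> h.py <<'E'
C=np.array([.48264,.05255]);TH=.1093
RJ=np.array([[np.cos(TH),-np.sin(TH)],[np.sin(TH),np.cos(TH)]])
def st():
    o=get_obs();R=cv2.Rodrigues(np.array(o['tool_rot']))[0];p=np.array(o['ee_pos']);f=np.array(o['force'])
    print('t',round(o['t'],2),'jig',(RJ.T@(p[:2]-C)*1e3).round(1),'z',(p[2]*1e3).round(1),'yaw-jig-90',round(np.arctan2(R[1,0],R[0,0])-TH-np.pi/2,4),'Fjig',(RJ.T@f[:2]).round(2),'Fz',f[2].round(2),'w',round(o['gripper_width']*1e3,1),'g',round(float(o['gripper_force']),1),'tilt',R[:,2].round(3))
if __name__=='__main__': st()
E
python3 h.py
```

```text
t 0.1 jig [-339.1 -555.4] z 205.6 yaw-jig-90 -1.3133 Fjig [ 1.1  -0.42] Fz -0.66 w 84.9 g 0.0 tilt [-0.     0.001 -1.   ]invalid input at $[0]: expected keys tx, ty, tz, turn
invalid input at $[0]: expected keys tx, ty, tz, turn
invalid input at $[0]: expected keys tx, ty, tz, turn
```

```bash
python3 -m inch '[{"tx":0,"ty":0,"tz":0,"turn":-0.12},{"tx":0,"ty":0,"tz":0,"turn":-0.24},{"tx":0,"ty":0,"tz":0,"turn":-0.36},{"tx":0,"ty":0,"tz":0,"turn":-0.48},{"tx":0,"ty":0,"tz":0,"turn":-0.6}]' 0
python3 -m inch '[{"tx":0,"ty":0,"tz":0,"turn":-0.12},{"tx":0,"ty":0,"tz":0,"turn":-0.24},{"tx":0,"ty":0,"tz":0,"turn":-0.36},{"tx":0,"ty":0,"tz":0,"turn":-0.48},{"tx":0,"ty":0,"tz":0,"turn":-0.6}]'
python3 -m inch '[{"tx":0,"ty":0,"tz":0,"turn":-0.113},{"tx":0,"ty":0,"tz":0,"turn":-0.113}]'
python3 h.py
```

```text
t: 0.52
ee_pos: [0.2061, -0.5366, 0.2057]
tool_rot: [-2.777, -1.468, -0.0]
force: [0.6, 0.2, -1.0]
gripper_width: 0.0256
gripper_force: 0.0
t: 0.93
ee_pos: [0.2062, -0.5366, 0.2057]
tool_rot: [-2.219, -2.223, -0.001]
force: [-0.3, 0.3, -0.1]
gripper_width: 0.0002
gripper_force: 0.0
t: 1.1
ee_pos: [0.2062, -0.5366, 0.2058]
tool_rot: [-2.09, -2.345, -0.001]
force: [0.1, -0.7, -0.2]
gripper_width: 0.0002
gripper_force: 0.0
t 1.1 jig [-339.1 -555.5] z 205.8 yaw-jig-90 0.0057 Fjig [ 0.05 -0.75] Fz -0.18 w 0.2 g 0.0 tilt [-0.     0.001 -1.   ]
```

```bash

python3 -m inch '[{"tx":30,"ty":23,"tz":0,"turn":0},{"tx":61,"ty":46,"tz":0,"turn":0},{"tx":92,"ty":69,"tz":0,"turn":0},{"tx":122,"ty":93,"tz":0,"turn":0},{"tx":153,"ty":116,"tz":0,"turn":0}]' | head -2
python3 -m inch '[{"tx":30,"ty":23,"tz":0,"turn":0},{"tx":61,"ty":46,"tz":0,"turn":0},{"tx":92,"ty":69,"tz":0,"turn":0},{"tx":122,"ty":93,"tz":0,"turn":0},{"tx":153,"ty":116,"tz":0,"turn":0}]' | head -2
python3 -m inch '[{"tx":30,"ty":23,"tz":0,"turn":0},{"tx":61,"ty":46,"tz":0,"turn":0},{"tx":92,"ty":69,"tz":0,"turn":0},{"tx":122,"ty":93,"tz":0,"turn":0},{"tx":153,"ty":116,"tz":0,"turn":0}]' | head -2
python3 -m inch '[{"tx":30,"ty":23,"tz":0,"turn":0},{"tx":61,"ty":46,"tz":0,"turn":0},{"tx":92,"ty":69,"tz":0,"turn":0},{"tx":122,"ty":93,"tz":0,"turn":0},{"tx":152,"ty":116,"tz":0,"turn":0}]' | head -2
python3 -m inch '[{"tx":0,"ty":0,"tz":0,"turn":0},{"tx":0,"ty":0,"tz":0,"turn":0}]'|head -2
python3 - <<'E'
from h import *
st(); a=snap('wrist','w0')
print(proj('w0',[np.r_[C+RJ@np.array([.0857,.056]),.107],np.r_[C+RJ@np.array([.051,.056]),.047]]))
cv2.imwrite('pics/w0b.png',a['frame'])
E
```

```text
t: 1.52
ee_pos: [0.3053, -0.3704, 0.2059]
t: 1.93
ee_pos: [0.4041, -0.2055, 0.2062]
t: 2.35
ee_pos: [0.5028, -0.0406, 0.2061]
t: 2.77
ee_pos: [0.6016, 0.1232, 0.2059]
t: 2.93
ee_pos: [0.6011, 0.1227, 0.2051]
t 2.93 jig [125.4  56.8] z 205.1 yaw-jig-90 -0.0017 Fjig [ 0.05 -0.94] Fz -0.01 w -0.1 g 0.0 tilt [-0.002  0.    -1.   ]
[[214.89167904 186.75067311]
 [192.50583348 173.05533076]]
```

View pics/w0b.png

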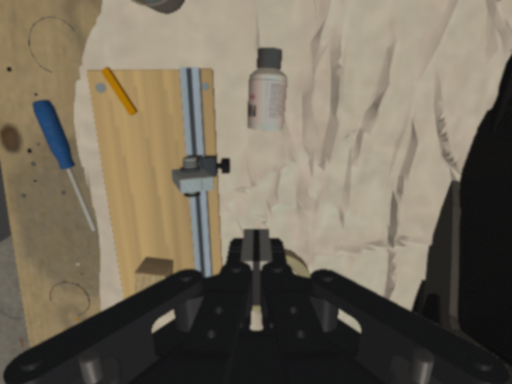

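The wrist view shows the raised flag and saddle at about (195,175), matching the projected estimate. Its end is near (215,187), so the finger is behind it. Descending and sweeping the flag over.

```bash

python3 -m inch '[{"tx":-1,"ty":0,"tz":35,"turn":0},{"tx":-1,"ty":0,"tz":70,"turn":0},{"tx":-1,"ty":0,"tz":105,"turn":0},{"tx":-1,"ty":0,"tz":120,"turn":0},{"tx":-1,"ty":-10,"tz":120,"turn":0}]' ; python3 h.py
python3 -m inch '[{"tx":0,"ty":-9,"tz":0,"turn":0},{"tx":0,"ty":-18,"tz":0,"turn":0},{"tx":0,"ty":-27,"tz":0,"turn":0},{"tx":0,"ty":-36,"tz":0,"turn":0},{"tx":0,"ty":-45,"tz":0,"turn":0}]' ; python3 h.py
python3 -m inch '[{"tx":0,"ty":-9,"tz":0,"turn":0},{"tx":0,"ty":-18,"tz":0,"turn":0},{"tx":0,"ty":-27,"tz":0,"turn":0},{"tx":0,"ty":-36,"tz":0,"turn":0},{"tx":0,"ty":-45,"tz":0,"turn":0}]' ; python3 h.py
```

```text
t: 3.4
ee_pos: [0.5895, 0.1176, 0.0819]
tool_rot: [-2.099, -2.332, 0.006]
force: [-0.3, 0.3, 0.3]
gripper_width: 0.0001
gripper_force: 0.0
t 3.4 jig [113.3  53. ] z 81.9 yaw-jig-90 -0.0042 Fjig [-0.3   0.33] Fz 0.32 w 0.1 g 0.0 tilt [-0.005 -0.    -1.   ]
t: 3.82
ee_pos: [0.5479, 0.1139, 0.089]
tool_rot: [2.095, 2.335, 0.008]
force: [8.3, -1.0, 31.7]
gripper_width: -0.0
gripper_force: 16.0
t 3.82 jig [71.6 53.9] z 89.0 yaw-jig-90 -0.001 Fjig [ 8.15 -1.9 ] Fz 31.67 w -0.0 g 16.0 tilt [ 0.007  0.    -1.   ]
t: 4.23
ee_pos: [0.5023, 0.1089, 0.0888]
tool_rot: [2.095, 2.336, 0.005]
force: [-0.8, -1.9, 2.6]
gripper_width: -0.0
gripper_force: 1.4
t 4.23 jig [25.7 53.8] z 88.8 yaw-jig-90 -0.0008 Fjig [-1.04 -1.83] Fz 2.63 w -0.0 g 1.4 tilt [ 0.005 -0.    -1.   ]
```

```bash
python3 - <<'E'
from h import *
snap('side','s1');b=cv2.imread('pics/s1.png')[130:260,205:335]
cv2.imwrite('pics/s1c.png',cv2.resize(b,None,fx=4.5,fy=4.5,interpolation=cv2.INTER_CUBIC))
E
```

```text
(no output)
```

View pics/s1c.png

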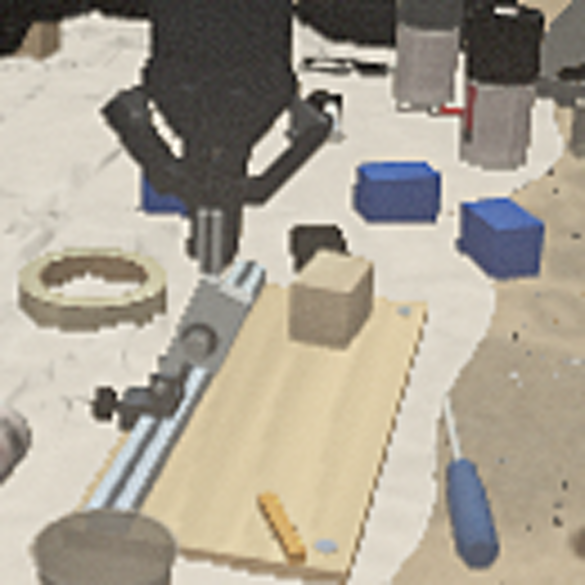

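The side crop shows the flag tipped forward to about 45°, from the saddle at (170,390) to its end at (235,285), with the finger on top. Continuing forward and down.

```bash

python3 -m inch '[{"tx":2,"ty":-7,"tz":2,"turn":0},{"tx":2,"ty":-14,"tz":4,"turn":0},{"tx":2,"ty":-20,"tz":10,"turn":0},{"tx":2,"ty":-21,"tz":17,"turn":0},{"tx":2,"ty":-21,"tz":24,"turn":0}]' ; python3 h.py
python3 -m inch '[{"tx":0,"ty":0,"tz":3,"turn":0},{"tx":0,"ty":0,"tz":5,"turn":0},{"tx":0,"ty":0,"tz":5,"turn":0}]'|tail -3; python3 h.py
```

```text
t: 4.7
ee_pos: [0.4799, 0.1089, 0.0621]
tool_rot: [2.097, 2.339, 0.001]
force: [0.2, -0.3, 0.6]
gripper_width: 0.0001
gripper_force: 0.1
t 4.7 jig [ 3.4 56.3] z 62.1 yaw-jig-90 -0.0004 Fjig [ 0.2  -0.33] Fz 0.62 w 0.1 g 0.1 tilt [ 0.001  0.    -1.   ]
force: [-0.1, -0.2, 0.1]
gripper_width: 0.0001
gripper_force: 0.0
t 4.95 jig [ 3.9 56.3] z 56.7 yaw-jig-90 -0.0004 Fjig [-0.12 -0.23] Fz 0.1 w 0.1 g 0.0 tilt [-0.001  0.    -1.   ]
```

```bash

python3 -m inch '[{"tx":0,"ty":0,"tz":1.5,"turn":0},{"tx":0,"ty":0,"tz":3,"turn":0},{"tx":0,"ty":0,"tz":3,"turn":0}]'|tail -3; python3 h.py
python3 -m inch '[{"tx":0,"ty":0,"tz":0.7,"turn":0},{"tx":0,"ty":0,"tz":0.7,"turn":0}]'|tail -3; python3 h.py
```

```text
force: [0.4, 0.3, 0.7]
gripper_width: 0.0001
gripper_force: 0.0
t 5.2 jig [ 4.1 56.3] z 54.0 yaw-jig-90 -0.0003 Fjig [0.43 0.25] Fz 0.66 w 0.1 g 0.0 tilt [-0.  0. -1.]
force: [1.3, -0.1, 0.2]
gripper_width: -0.0001
gripper_force: 0.0
t 5.37 jig [ 4.1 56.3] z 53.4 yaw-jig-90 -0.0003 Fjig [ 1.27 -0.26] Fz 0.18 w -0.1 g 0.0 tilt [-0.  0. -1.]
```

```bash

for i in 1; do python3 -m inch '[{"tx":0,"ty":0,"tz":0.7,"turn":0},{"tx":0,"ty":0,"tz":0.7,"turn":0}]'|tail -3; python3 h.py; done
python3 -m inch '[{"tx":0,"ty":0,"tz":0.5,"turn":0},{"tx":0,"ty":0,"tz":0.5,"turn":0}]'|tail -3; python3 h.py
```

```text
force: [0.3, -0.3, -0.5]
gripper_width: -0.0003
gripper_force: 0.0
t 5.53 jig [ 4.1 56.3] z 52.7 yaw-jig-90 -0.0004 Fjig [ 0.22 -0.37] Fz -0.48 w -0.3 g 0.0 tilt [-0.  0. -1.]
force: [0.0, 0.1, -0.1]
gripper_width: 0.0001
gripper_force: 0.0
t 5.7 jig [ 4.1 56.3] z 52.2 yaw-jig-90 -0.0003 Fjig [0.05 0.07] Fz -0.13 w 0.1 g 0.0 tilt [-0.  0. -1.]
```

```bash

python3 -m inch '[{"tx":0,"ty":0,"tz":0.8,"turn":0},{"tx":0,"ty":0,"tz":0.8,"turn":0}]'|tail -3; python3 h.py; 
python3 - <<'E'
from h import *
snap('side','s2');b=cv2.imread('pics/s2.png')[170:260,205:315]
cv2.imwrite('pics/s2c.png',cv2.resize(b,None,fx=6,fy=6,interpolation=cv2.INTER_CUBIC))
E
```

```text
force: [0.4, -0.2, -0.7]
gripper_width: -0.0
gripper_force: 0.0
t 5.87 jig [ 4.1 56.3] z 51.3 yaw-jig-90 -0.0003 Fjig [ 0.36 -0.22] Fz -0.73 w -0.0 g 0.0 tilt [-0.  0. -1.]
```

View pics/s2c.png

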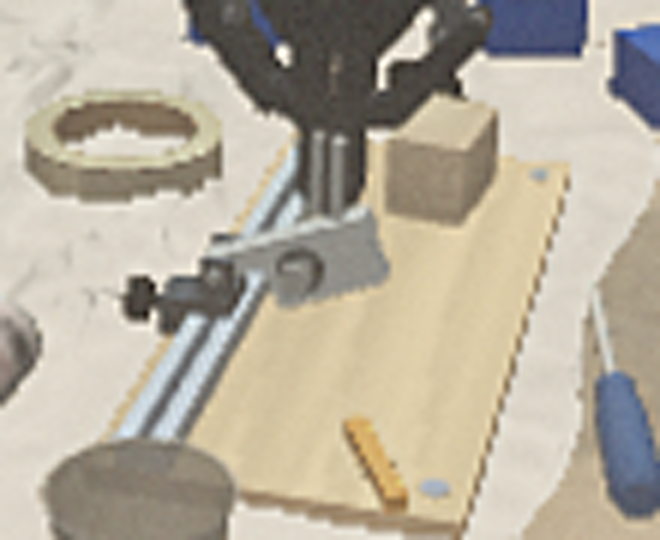

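```bash
python3 - <<'E'
from h import *
q=lambda x,y,z:(((proj('s2',[np.r_[C+RJ@np.array([x,y]),z]])[0]-[205,170])+.5)*6-.5).round(0).tolist()
print('tip',q(.0041,.0563,.0513),q(-.01,.0563,.0513),q(-.01,.0673,.0513))
for y in(.05,.056,.062,.068,.075):
  for a in(0,.15,.3,.45):
    P=lambda r,n,yy:q(.051-r*np.cos(a)+n*np.sin(a),yy,.047+r*np.sin(a)+n*np.cos(a))
    print(y,a,'end top L/R',P(.07,.006,y+.007),P(.07,.006,y-.007),'low end L',P(.068,-.026,y+.007),'root',P(0,.006,y+.007))
for n,p in dict(bed_nl=(-.075,.17,.012),bed_fr=(.075,-.17,.012),nr=(-.075,-.17,.012),fenceL=(.04,.17,.027)).items(): print(n,q(*p))
E
```

```text
tip [329.0, 262.0] [362.0, 266.0] [356.0, 278.0]
0.05 0 end top L/R [382.0, 266.0] [389.0, 252.0] low end L [374.0, 332.0] root [222.0, 244.0]
0.05 0.15 end top L/R [380.0, 244.0] [386.0, 230.0] low end L [383.0, 312.0] root [220.0, 244.0]
0.05 0.3 end top L/R [373.0, 221.0] [380.0, 207.0] low end L [387.0, 290.0] root [218.0, 244.0]
0.05 0.45 end top L/R [363.0, 199.0] [370.0, 186.0] low end L [388.0, 267.0] root [216.0, 245.0]
0.056 0 end top L/R [379.0, 273.0] [386.0, 258.0] low end L [371.0, 339.0] root [218.0, 250.0]
0.056 0.15 end top L/R [377.0, 250.0] [383.0, 236.0] low end L [380.0, 318.0] root [216.0, 250.0]
0.056 0.3 end top L/R [370.0, 227.0] [377.0, 213.0] low end L [384.0, 296.0] root [214.0, 250.0]
0.056 0.45 end top L/R [360.0, 205.0] [367.0, 192.0] low end L [385.0, 273.0] root [213.0, 251.0]
0.062 0 end top L/R [376.0, 279.0] [383.0, 264.0] low end L [368.0, 346.0] root [215.0, 256.0]
0.062 0.15 end top L/R [373.0, 256.0] [381.0, 242.0] low end L [377.0, 325.0] root [212.0, 256.0]
0.062 0.3 end top L/R [367.0, 234.0] [374.0, 219.0] low end L [381.0, 303.0] root [210
[... 268 characters left out ...]
374.0, 332.0] root [209.0, 262.0]
0.068 0.3 end top L/R [364.0, 240.0] [371.0, 225.0] low end L [378.0, 309.0] root [206.0, 263.0]
0.068 0.45 end top L/R [354.0, 218.0] [361.0, 203.0] low end L [379.0, 286.0] root [205.0, 263.0]
0.075 0 end top L/R [370.0, 293.0] [377.0, 278.0] low end L [362.0, 360.0] root [206.0, 270.0]
0.075 0.15 end top L/R [367.0, 270.0] [374.0, 255.0] low end L [370.0, 340.0] root [204.0, 270.0]
0.075 0.3 end top L/R [360.0, 247.0] [367.0, 232.0] low end L [375.0, 317.0] root [202.0, 270.0]
0.075 0.45 end top L/R [350.0, 225.0] [357.0, 210.0] low end L [376.0, 294.0] root [200.0, 270.0]
bed_nl [461.0, 516.0]
bed_fr [295.0, 124.0]
nr [575.0, 159.0]
fenceL [168.0, 435.0]
```

```bash
python3 - <<'E'
from h import *
a=snap('wrist','w1')['frame'];t=snap('top','t1')['frame']
p=cv2.resize(a[100:384,90:440],(560,454)); q=cv2.resize(t[165:255,165:225],(240,360),interpolation=cv2.INTER_CUBIC)
m=np.zeros((454,800,3),np.uint8);m[:,:560]=p;m[:360,560:]=q
cv2.imwrite('pics/w1c.png',m)
j=lambda x,y,z:np.r_[C+RJ@np.array([x,y]),z]
print(((proj('w1',[j(.0041,.0563,.0513),j(.051,.06,.054),j(-.012,.06,.08),j(0.04,.17,.027)])-[90,100])*1.6).round(0).tolist())
print(((proj('t1',[j(.0041,.0563,.0513),j(.051,.06,.054),j(-.012,.06,.08)])-[165,165])*4+[560,0]).round(0).tolist())
E
```

```text
[[265.0, 203.0], [385.0, 197.0], [217.0, 227.0], [359.0, -98.0]]
[[747.0, 177.0], [732.0, 110.0], [740.0, 201.0]]
```

View pics/w1c.png

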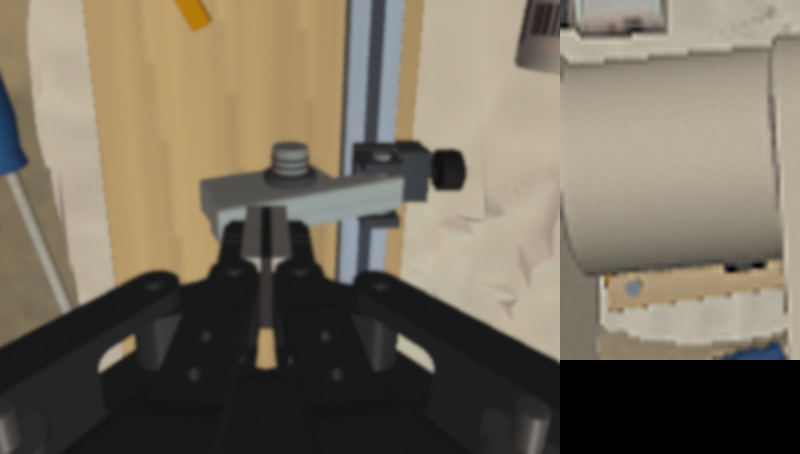

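```bash
python3 - <<'E'
from h import *
j=lambda x,y,z:np.r_[C+RJ@np.array([x,y]),z]
def box(x0,x1,y0,y1,z0,z1,T=lambda p:p):
    c=[(x,y,z) for x in(x0,x1) for y in(y0,y1) for z in(z0,z1)]
    e=[(a,b) for a in range(8) for b in range(a) if bin(a^b).count('1')==1]
    return [T(p) for p in c],e
def flag(a,y):
    def T(p):
        x,yy,z=p; return j(.051+x*np.cos(a)+z*np.sin(a),y+yy,.047-x*np.sin(a)+z*np.cos(a))
    return box(-.07,.008,-.007,.007,-.006,.006,T)
fin=box(.0041-.0145,.0041+.0145,.0563-.011,.0563+.011,.0513,.0913,lambda p:j(*p))
m=np.zeros((430,800,3),np.uint8)
for f,o,s,w,x in(('s2',(230,185),7,(55,60),0),('w1',(200,180),4,(100,105),390)):
    im=cv2.imread(f'pics/{f}.png')[o[1]:o[1]+w[1],o[0]:o[0]+w[0]]
    im=cv2.resize(im,None,fx=s,fy=s,interpolation=cv2.INTER_CUBIC)
    for (P,e),col in((fin,(0,0,255)),(flag(.44,.060),(0,255,0))):
        q=((proj(f,P)-o+.5)*s-.5).astype(int)
        for a,b in e: cv2.line(im,tuple(map(int,q[a])),tuple(map(int,q[b])),col,1)
    m[:im.shape[0],x:x+im.shape[1]]=im[:430]
    K,D,R,t=cam(f);c=-R.T@t;print(f,RJ.T@(c[:2]-C),c[2])
cv2.imwrite('pics/ov.png',m)
E
```

```text
s2 [-0.16391182  0.83003524] 0.4572493078767048
w1 [0.00420738 0.12974198] 0.21936974415462968
```

View pics/ov.png

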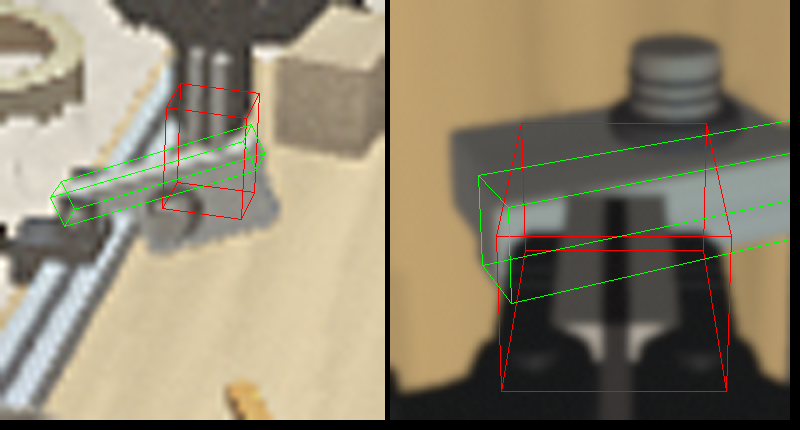

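The overlay shows both cameras agreeing: the visible finger ends sit on the flag's top, about 25 mm short of the declared TCP. The flag is at about 0.44 rad, and its 0.8 N hinge friction is lost in the force noise. So I keep pressing down until real resistance appears.

```bash

python3 -m inch '[{"tx":2,"ty":0,"tz":3,"turn":0},{"tx":2,"ty":0,"tz":6,"turn":0},{"tx":2,"ty":0,"tz":9,"turn":0},{"tx":2,"ty":0,"tz":12,"turn":0},{"tx":2,"ty":0,"tz":14,"turn":0}]'|tail -3; python3 h.py
python3 -m inch '[{"tx":0,"ty":0,"tz":2,"turn":0},{"tx":0,"ty":0,"tz":3,"turn":0},{"tx":0,"ty":0,"tz":3,"turn":0}]'|tail -3; python3 h.py
```

```text
force: [-0.6, 0.4, -0.2]
gripper_width: -0.0
gripper_force: 0.1
t 6.43 jig [ 3.9 58.3] z 36.9 yaw-jig-90 -0.0003 Fjig [-0.59  0.52] Fz -0.22 w -0.0 g 0.1 tilt [-0.001  0.    -1.   ]
force: [0.4, 0.8, -0.1]
gripper_width: 0.0002
gripper_force: 0.0
t 6.68 jig [ 4.  58.3] z 34.2 yaw-jig-90 -0.0004 Fjig [0.48 0.71] Fz -0.14 w 0.2 g 0.0 tilt [-0.  0. -1.]
```

```bash

python3 -m inch '[{"tx":0,"ty":0,"tz":1,"turn":0},{"tx":0,"ty":0,"tz":2,"turn":0},{"tx":0,"ty":0,"tz":3,"turn":0},{"tx":0,"ty":0,"tz":3,"turn":0}]'|tail -3; python3 h.py
python3 -m inch '[{"tx":0,"ty":0,"tz":1,"turn":0},{"tx":0,"ty":0,"tz":1,"turn":0}]'|tail -3; python3 h.py
python3 -m inch '[{"tx":0,"ty":0,"tz":1,"turn":0},{"tx":0,"ty":0,"tz":1,"turn":0}]'|tail -3; python3 h.py
```

```text
force: [0.2, 0.3, 0.3]
gripper_width: -0.0
gripper_force: 0.0
t 7.02 jig [ 4.  58.3] z 31.3 yaw-jig-90 -0.0003 Fjig [0.2  0.23] Fz 0.35 w -0.0 g 0.0 tilt [-0.  0. -1.]
force: [0.1, 0.7, 0.7]
gripper_width: 0.0005
gripper_force: 0.0
t 7.18 jig [ 4.1 58.3] z 30.3 yaw-jig-90 -0.0003 Fjig [0.17 0.68] Fz 0.65 w 0.5 g 0.0 tilt [-0.  0. -1.]
force: [0.4, 1.0, 0.0]
gripper_width: 0.0002
gripper_force: 0.0
t 7.35 jig [ 4.  58.3] z 29.3 yaw-jig-90 -0.0003 Fjig [0.52 0.96] Fz 0.01 w 0.2 g 0.0 tilt [-0.  0. -1.]
```

```bash

python3 -m inch '[{"tx":0,"ty":0,"tz":1,"turn":0},{"tx":0,"ty":0,"tz":1,"turn":0}]'|grep forc
python3 -m inch '[{"tx":0,"ty":0,"tz":1,"turn":0},{"tx":0,"ty":0,"tz":1,"turn":0}]'|grep forc
python3 -m inch '[{"tx":0,"ty":0,"tz":1,"turn":0},{"tx":0,"ty":0,"tz":1,"turn":0}]'|grep forc
python3 h.py
python3 - <<'E'
from h import *
snap('side','s3'); snap('wrist','w3')
# motion of flag region between s2 and s3
a=cv2.imread('pics/s2.png',0);b=cv2.imread('pics/s3.png',0)
T=a[207:221,251:262]  # nut on flag, s2 crop (300,265)/6
r=cv2.matchTemplate(b[195:250,235:285],T,cv2.TM_CCOEFF_NORMED);_,v,_,l=cv2.minMaxLoc(r);print('nut moved',v,(l[0]+235-251,l[1]+195-207))
j=lambda x,y,z:np.r_[C+RJ@np.array([x,y]),z]
N=lambda A:j(.051-.036*np.cos(A)-.009*np.sin(A),.07,.047+.036*np.sin(A)-.009*np.cos(A))
for A in(0,.1,.2,.3,.44,.5):print(A,proj('s2',[N(A)])-proj('s2',[N(.44)]))
E
```

```text
force: [0.2, 0.4, -0.1]
gripper_force: 0.0
force: [-1.0, -0.1, 5.0]
gripper_force: 2.9
force: [-8.8, -1.2, 20.0]
gripper_force: 10.1
t 7.85 jig [ 4.3 58.3] z 27.6 yaw-jig-90 -0.0002 Fjig [-8.93 -0.28] Fz 19.97 w -0.2 g 10.1 tilt [ 0.001  0.    -1.   ]
nut moved 0.6692927479743958 (0, 5)
0 [[-0.33618793  5.67178772]]
0.1 [[-0.02006229  4.43908782]]
0.2 [[0.15668408 3.1628511 ]]
0.3 [[0.19149456 1.85591373]]
0.44 [[0. 0.]]
0.5 [[-0.16751559 -0.7965698 ]]
```

The flag is now hard down on its stop: a 20 N reaction, with the nut moved as predicted for 0 rad. The real fingertips are about 25 mm above the reported TCP when closed, and I'll use that. Raising, opening, and going over the block with its yaw.

```bash

python3 -m inch '[{"tx":0,"ty":0,"tz":-10,"turn":0},{"tx":0,"ty":0,"tz":-40,"turn":0},{"tx":0,"ty":0,"tz":-70,"turn":0},{"tx":-20,"ty":-4,"tz":-80,"turn":0},{"tx":-50,"ty":-10,"tz":-80,"turn":0}]' |head -2
python3 -m inch '[{"tx":-30,"ty":-4,"tz":0,"turn":0},{"tx":-60,"ty":-8,"tz":0,"turn":0},{"tx":-90,"ty":-10,"tz":0,"turn":0},{"tx":-117,"ty":-11,"tz":0,"turn":0.084},{"tx":-117,"ty":-11,"tz":0,"turn":0.168}]' 85 |head -2
python3 -m inch '[{"tx":0,"ty":0,"tz":0,"turn":0},{"tx":0,"ty":0,"tz":0,"turn":0}]' |head -2
python3 - <<'E'
from h import *
st(); snap('top','t4'); snap('side','s4'); snap('wrist','w4')
a=cv2.imread('pics/s3.png')[195:250,235:285]; b=cv2.imread('pics/w4.png');s=cv2.imread('pics/s4.png')[165:260,205:310]
m=np.zeros((600,800,3),np.uint8)
m[:384,:512]=b; m[384:384+216,:239]=cv2.resize(s,(239,216)); m[:330,512:]=cv2.resize(a,(288,330),interpolation=cv2.INTER_CUBIC)
s=cv2.imread('pics/s4.png')[165:245,215:305];m[335:591,512:800]=cv2.resize(s,(288,256),interpolation=cv2.INTER_CUBIC)
cv2.imwrite('pics/m4.png',m)
E
```

```text
t: 8.37
ee_pos: [0.4773, 0.061, 0.1096]
t: 8.78
ee_pos: [0.4778, -0.0611, 0.1067]
t: 8.95
ee_pos: [0.4776, -0.0573, 0.1065]
t 8.95 jig [ -17.  -108.6] z 106.5 yaw-jig-90 -0.1663 Fjig [ 0.03 -0.06] Fz -0.07 w 83.2 g 0.0 tilt [ 0.  0. -1.]
```

```bash

python3 -m inch '[{"tx":0,"ty":0,"tz":25,"turn":0},{"tx":0,"ty":0,"tz":45,"turn":0},{"tx":0,"ty":0,"tz":62,"turn":0},{"tx":0,"ty":0,"tz":70,"turn":0},{"tx":0,"ty":0,"tz":75,"turn":0}]' |grep force
python3 h.py
python3 -m inch '[{"tx":0,"ty":0,"tz":6,"turn":0},{"tx":0,"ty":0,"tz":12,"turn":0},{"tx":0,"ty":0,"tz":18,"turn":0},{"tx":0,"ty":0,"tz":23,"turn":0},{"tx":0,"ty":0,"tz":23,"turn":0}]' |grep force
python3 h.py
```

```text
force: [0.2, 0.1, -0.2]
gripper_force: 0.0
t 9.52 jig [ -17.3 -108. ] z 30.6 yaw-jig-90 -0.1664 Fjig [0.19 0.05] Fz -0.24 w 85.0 g 0.0 tilt [-0.001  0.    -1.   ]
force: [-0.4, 0.7, -0.4]
gripper_force: 0.0
t 9.93 jig [ -17.3 -108.6] z 7.6 yaw-jig-90 -0.1683 Fjig [-0.3   0.74] Fz -0.37 w 85.1 g 0.0 tilt [-0.001  0.    -1.   ]
```

```bash

python3 -m inch '[{"tx":0,"ty":0,"tz":0,"turn":0},{"tx":0,"ty":0,"tz":0,"turn":0},{"tx":0,"ty":0,"tz":0,"turn":0},{"tx":0,"ty":0,"tz":0,"turn":0},{"tx":0,"ty":0,"tz":0,"turn":0}]' 30 30 |tail -3; python3 h.py
python3 -m inch '[{"tx":0,"ty":0,"tz":0,"turn":0},{"tx":0,"ty":0,"tz":0,"turn":0}]' |tail -3; python3 h.py
python3 - <<'E'
from h import *
snap('wrist','w5');snap('side','s5')
a=cv2.imread('pics/w5.png');s=cv2.imread('pics/s5.png')[160:260,205:315]
f=cv2.imread('pics/s3.png')[190:250,230:290]
m=np.zeros((600,800,3),np.uint8);m[:384,:420]=a[:,46:466];m[:330,430:793]=cv2.resize(s,(363,330),interpolation=cv2.INTER_CUBIC);m[335:595,430:690]=cv2.resize(f,(260,260),interpolation=cv2.INTER_CUBIC)
cv2.imwrite('pics/m5.png',m)
E
```

```text
force: [-3.0, 0.8, 6.0]
gripper_width: 0.0398
gripper_force: 30.0
t 10.35 jig [ -16.7 -108.8] z 8.9 yaw-jig-90 -0.1682 Fjig [-2.86  1.15] Fz 6.04 w 39.8 g 30.0 tilt [ 0.001 -0.    -1.   ]
force: [-1.4, 0.2, 4.9]
gripper_width: 0.0394
gripper_force: 30.0
t 10.52 jig [ -16.7 -108.8] z 8.9 yaw-jig-90 -0.1683 Fjig [-1.38  0.35] Fz 4.93 w 39.4 g 30.0 tilt [ 0.001 -0.    -1.   ]
```

Block is gripped (39.5 mm). Relieving the vertical load, squaring to the jig, and moving to the fence.

```bash

python3 -m inch '[{"tx":0,"ty":0,"tz":-1.2,"turn":0},{"tx":0,"ty":0,"tz":-1.2,"turn":-0.08},{"tx":0,"ty":0,"tz":-1.2,"turn":-0.168},{"tx":0,"ty":0,"tz":-1.2,"turn":-0.168}]' |grep force; python3 h.py
python3 -m inch '[{"tx":0,"ty":8,"tz":0,"turn":0},{"tx":0,"ty":16,"tz":0,"turn":0},{"tx":0,"ty":24,"tz":0,"turn":0},{"tx":0,"ty":32,"tz":0,"turn":0},{"tx":0,"ty":32,"tz":0,"turn":0}]' |grep force; python3 h.py
python3 -m inch '[{"tx":0,"ty":1,"tz":0,"turn":0},{"tx":0,"ty":2,"tz":0,"turn":0},{"tx":0,"ty":2,"tz":0,"turn":0}]' |grep force; python3 h.py
```

```text
force: [0.0, -0.4, -0.8]
gripper_force: 30.1
t 10.95 jig [ -17.  -108.7] z 9.6 yaw-jig-90 0.0043 Fjig [-0.01 -0.42] Fz -0.8 w 39.6 g 30.1 tilt [-0.  0. -1.]
force: [0.3, -0.4, -2.5]
gripper_force: 30.2
t 11.37 jig [  16.7 -108.7] z 9.6 yaw-jig-90 -0.0008 Fjig [ 0.27 -0.46] Fz -2.52 w 39.6 g 30.2 tilt [ 0.001  0.    -1.   ]
force: [-0.9, 0.4, -1.1]
gripper_force: 30.2
t 11.62 jig [  17.  -108.6] z 9.5 yaw-jig-90 -0.0004 Fjig [-0.87  0.53] Fz -1.09 w 39.4 g 30.2 tilt [-0.  0. -1.]
```

```bash

for k in 1; do
python3 -m inch '[{"tx":0,"ty":1,"tz":0,"turn":0},{"tx":0,"ty":1,"tz":0,"turn":0}]' >/dev/null; python3 h.py
python3 -m inch '[{"tx":0,"ty":1,"tz":0,"turn":0},{"tx":0,"ty":1,"tz":0,"turn":0}]' >/dev/null; python3 h.py
python3 -m inch '[{"tx":0,"ty":0.7,"tz":0,"turn":0},{"tx":0,"ty":0.7,"tz":0,"turn":0}]' >/dev/null; python3 h.py
python3 -m inch '[{"tx":0,"ty":0.5,"tz":0,"turn":0},{"tx":0,"ty":0.5,"tz":0,"turn":0}]' >/dev/null; python3 h.py
done
```

```text
t 11.78 jig [  18.1 -108.7] z 9.7 yaw-jig-90 -0.0004 Fjig [-0.71  0.43] Fz -2.28 w 39.7 g 30.2 tilt [ 0.  0. -1.]
t 11.95 jig [  19.1 -108.7] z 9.7 yaw-jig-90 -0.0004 Fjig [ 0.81 -0.35] Fz -1.03 w 40.0 g 30.2 tilt [ 0.  0. -1.]
t 12.12 jig [  19.3 -108.6] z 9.5 yaw-jig-90 -0.0004 Fjig [-4.56  0.86] Fz 1.32 w 39.4 g 30.0 tilt [-0.001  0.    -1.   ]
t 12.28 jig [  19.5 -108.5] z 9.4 yaw-jig-90 -0.0004 Fjig [-7.35  0.99] Fz 1.7 w 39.8 g 29.8 tilt [-0.002  0.    -1.   ]
```

```bash

python3 -m inch '[{"tx":10,"ty":-0.3,"tz":0,"turn":0},{"tx":20,"ty":-0.3,"tz":0,"turn":0},{"tx":30,"ty":-0.3,"tz":0,"turn":0},{"tx":40,"ty":-0.3,"tz":0,"turn":0},{"tx":50,"ty":-0.3,"tz":0,"turn":0}]' >/dev/null; python3 h.py
python3 -m inch '[{"tx":10,"ty":0,"tz":0,"turn":0},{"tx":20,"ty":0,"tz":0,"turn":0},{"tx":30,"ty":0,"tz":0,"turn":0},{"tx":40,"ty":0,"tz":0,"turn":0},{"tx":45,"ty":0,"tz":0,"turn":0}]' >/dev/null; python3 h.py
python3 -m inch '[{"tx":0,"ty":0,"tz":0,"turn":0},{"tx":0,"ty":0,"tz":0,"turn":0}]' >/dev/null; python3 h.py
```

```text
t 12.7 jig [ 19.4 -58.1] z 9.4 yaw-jig-90 -0.0002 Fjig [-5.23 -3.49] Fz -1.74 w 39.5 g 30.2 tilt [-0.001 -0.    -1.   ]
t 13.12 jig [ 19.2 -12.7] z 9.4 yaw-jig-90 0.0003 Fjig [-7.68 -4.75] Fz -0.36 w 39.4 g 30.3 tilt [-0.001 -0.    -1.   ]
t 13.28 jig [ 19.1 -12.5] z 9.4 yaw-jig-90 0.0005 Fjig [-7.01  3.2 ] Fz 0.28 w 39.6 g 30.9 tilt [-0.002  0.001 -1.   ]
```

```bash

python3 -m inch '[{"tx":1.5,"ty":-0.3,"tz":0,"turn":-0.003},{"tx":3,"ty":-0.3,"tz":0,"turn":-0.003}]' >/dev/null; python3 h.py
python3 -m inch '[{"tx":1.5,"ty":0,"tz":0,"turn":0},{"tx":3,"ty":0,"tz":0,"turn":0}]' >/dev/null; python3 h.py
python3 -m inch '[{"tx":1.5,"ty":0,"tz":0,"turn":0},{"tx":3,"ty":0,"tz":0,"turn":0}]' >/dev/null; python3 h.py
python3 -m inch '[{"tx":1,"ty":0,"tz":0,"turn":0},{"tx":2,"ty":0,"tz":0,"turn":0}]' >/dev/null; python3 h.py
python3 -m inch '[{"tx":1,"ty":0,"tz":0,"turn":0},{"tx":2,"ty":0,"tz":0,"turn":0}]' >/dev/null; python3 h.py
```

```text
t 13.45 jig [ 19.1 -10.3] z 9.4 yaw-jig-90 0.0032 Fjig [-5.37 -3.68] Fz -0.06 w 39.5 g 30.4 tilt [-0.001 -0.    -1.   ]
t 13.62 jig [19.1 -7.4] z 9.4 yaw-jig-90 0.003 Fjig [-6.18 -3.97] Fz -0.67 w 39.3 g 30.4 tilt [-0.001 -0.    -1.   ]
t 13.78 jig [19.1 -4.4] z 9.4 yaw-jig-90 0.0029 Fjig [-5.09 -5.49] Fz -1.07 w 39.4 g 30.4 tilt [-0.001 -0.    -1.   ]
t 13.95 jig [19.  -2.4] z 9.4 yaw-jig-90 0.003 Fjig [-5.82 -4.22] Fz -0.49 w 39.4 g 30.4 tilt [-0.001 -0.    -1.   ]
t 14.12 jig [19.  -0.4] z 9.4 yaw-jig-90 0.0029 Fjig [-5.52 -3.3 ] Fz -0.72 w 39.3 g 30.4 tilt [-0.001 -0.    -1.   ]
```

```bash

python3 -m inch '[{"tx":0.5,"ty":0,"tz":0,"turn":0},{"tx":1,"ty":0,"tz":0,"turn":0}]' >/dev/null; python3 h.py
python3 -m inch '[{"tx":0.5,"ty":0,"tz":0,"turn":0},{"tx":1,"ty":0,"tz":0,"turn":0}]' >/dev/null; python3 h.py
python3 -m inch '[{"tx":0.5,"ty":0,"tz":0,"turn":0},{"tx":1,"ty":0,"tz":0,"turn":0}]' >/dev/null; python3 h.py
python3 -m inch '[{"tx":0.5,"ty":0,"tz":0,"turn":0},{"tx":1,"ty":0,"tz":0,"turn":0}]' >/dev/null; python3 h.py
python3 - <<'E'
from h import *
snap('side','s6');snap('top','t6')
E
```

```text
t 14.28 jig [19.   0.6] z 9.4 yaw-jig-90 0.0031 Fjig [-5.96 -4.04] Fz -0.61 w 39.2 g 30.4 tilt [-0.001 -0.    -1.   ]
t 14.45 jig [19.   1.5] z 9.4 yaw-jig-90 0.0029 Fjig [-6.04 -3.54] Fz -1.06 w 39.5 g 30.4 tilt [-0.001 -0.    -1.   ]
t 14.62 jig [19.   2.5] z 9.4 yaw-jig-90 0.0029 Fjig [-5.48 -4.07] Fz -0.13 w 39.4 g 30.4 tilt [-0.001 -0.    -1.   ]
t 14.78 jig [19.   3.5] z 9.4 yaw-jig-90 0.0029 Fjig [-6.25 -3.78] Fz -0.68 w 39.8 g 30.4 tilt [-0.001 -0.    -1.   ]
```

```bash
cat > g.py <<'E'
import sys
from h import *
st(); f=RJ.T@np.array(get_obs()['force'])[:2]; sys.exit(f[1]<-7.5)
E
python3 -m inch '[{"tx":0.5,"ty":0,"tz":0,"turn":0},{"tx":1,"ty":0,"tz":0,"turn":0}]' >/dev/null; python3 g.py && 
python3 -m inch '[{"tx":0.5,"ty":0,"tz":0,"turn":0},{"tx":1,"ty":0,"tz":0,"turn":0}]' >/dev/null && python3 g.py && 
python3 -m inch '[{"tx":0.5,"ty":0,"tz":0,"turn":0},{"tx":1,"ty":0,"tz":0,"turn":0}]' >/dev/null && python3 g.py && 
python3 -m inch '[{"tx":0.5,"ty":0,"tz":0,"turn":0},{"tx":1,"ty":0,"tz":0,"turn":0}]' >/dev/null && python3 g.py && 
python3 -m inch '[{"tx":0.5,"ty":0,"tz":0,"turn":0},{"tx":1,"ty":0,"tz":0,"turn":0}]' >/dev/null && python3 g.py && 
python3 -m inch '[{"tx":0.5,"ty":0,"tz":0,"turn":0},{"tx":1,"ty":0,"tz":0,"turn":0}]' >/dev/null && python3 g.py && 
python3 -m inch '[{"tx":0.5,"ty":0,"tz":0,"turn":0},{"tx":1,"ty":0,"tz":0,"turn":0}]' >/dev/null && python3 g.py && 
python3 -m inch '[{"tx":0.5,"ty":0,"tz":0,"turn":0},{"tx":1,"ty":0,"tz":0,"turn":0}]' >/dev/null && python3 g.py
```

```text
t 15.05 jig [19.   4.5] z 9.4 yaw-jig-90 0.0028 Fjig [-6.23 -5.61] Fz 0.09 w 39.8 g 30.4 tilt [-0.001 -0.    -1.   ]False
```

```bash
sed -i 's/sys.exit(\(.*\))/sys.exit(int(\1))/' g.py
python3 -m inch '[{"tx":0.5,"ty":0,"tz":0,"turn":0},{"tx":1,"ty":0,"tz":0,"turn":0}]' >/dev/null; python3 g.py && 
python3 -m inch '[{"tx":0.5,"ty":0,"tz":0,"turn":0},{"tx":1,"ty":0,"tz":0,"turn":0}]' >/dev/null && python3 g.py && 
python3 -m inch '[{"tx":0.5,"ty":0,"tz":0,"turn":0},{"tx":1,"ty":0,"tz":0,"turn":0}]' >/dev/null && python3 g.py && 
python3 -m inch '[{"tx":0.5,"ty":0,"tz":0,"turn":0},{"tx":1,"ty":0,"tz":0,"turn":0}]' >/dev/null && python3 g.py && 
python3 -m inch '[{"tx":0.5,"ty":0,"tz":0,"turn":0},{"tx":1,"ty":0,"tz":0,"turn":0}]' >/dev/null && python3 g.py && 
python3 -m inch '[{"tx":0.5,"ty":0,"tz":0,"turn":0},{"tx":1,"ty":0,"tz":0,"turn":0}]' >/dev/null && python3 g.py && 
python3 -m inch '[{"tx":0.5,"ty":0,"tz":0,"turn":0},{"tx":1,"ty":0,"tz":0,"turn":0}]' >/dev/null && python3 g.py && 
python3 -m inch '[{"tx":0.5,"ty":0,"tz":0,"turn":0},{"tx":1,"ty":0,"tz":0,"turn":0}]' >/dev/null && python3 g.py
```

```text
t 15.22 jig [19.   5.5] z 9.4 yaw-jig-90 0.0029 Fjig [-6.38 -5.06] Fz -0.12 w 39.5 g 30.4 tilt [-0.001 -0.    -1.   ]
t 15.38 jig [19.   6.5] z 9.4 yaw-jig-90 0.003 Fjig [-7.11 -4.78] Fz -1.37 w 39.1 g 30.4 tilt [-0.001 -0.    -1.   ]
t 15.55 jig [19.   7.5] z 9.4 yaw-jig-90 0.0029 Fjig [-6.12 -4.04] Fz -1.13 w 39.6 g 30.4 tilt [-0.001 -0.    -1.   ]
t 15.72 jig [19.   8.5] z 9.4 yaw-jig-90 0.0029 Fjig [-6.12 -4.09] Fz -0.62 w 39.3 g 30.4 tilt [-0.001 -0.    -1.   ]
t 15.88 jig [19.   9.5] z 9.4 yaw-jig-90 0.0029 Fjig [-6.45 -3.83] Fz -0.21 w 39.1 g 30.4 tilt [-0.001 -0.    -1.   ]
t 16.05 jig [19.  10.5] z 9.4 yaw-jig-90 0.0029 Fjig [-6.56 -4.86] Fz -0.91 w 39.3 g 30.4 tilt [-0.001 -0.    -1.   ]
t 16.22 jig [19.  11.5] z 9.4 yaw-jig-90 0.0029 Fjig [-6.24 -4.45] Fz -1.65 w 39.4 g 30.4 tilt [-0.001 -0.    -1.   ]
t 16.38 jig [19.  12.5] z 9.4 yaw-jig-90 0.0029 Fjig [-6.98 -4.61] Fz 0.17 w 39.3 g 30.4 tilt [-0.001 -0.    -1.   ]
```

```bash

python3 -m inch '[{"tx":0.5,"ty":0,"tz":0,"turn":0},{"tx":1,"ty":0,"tz":0,"turn":0}]' >/dev/null; python3 g.py && 
python3 -m inch '[{"tx":0.5,"ty":0,"tz":0,"turn":0},{"tx":1,"ty":0,"tz":0,"turn":0}]' >/dev/null && python3 g.py && 
python3 -m inch '[{"tx":0.5,"ty":0,"tz":0,"turn":0},{"tx":1,"ty":0,"tz":0,"turn":0}]' >/dev/null && python3 g.py && 
python3 -m inch '[{"tx":0.5,"ty":0,"tz":0,"turn":0},{"tx":1,"ty":0,"tz":0,"turn":0}]' >/dev/null && python3 g.py && 
python3 -m inch '[{"tx":0.5,"ty":0,"tz":0,"turn":0},{"tx":1,"ty":0,"tz":0,"turn":0}]' >/dev/null && python3 g.py && 
python3 -m inch '[{"tx":0.5,"ty":0,"tz":0,"turn":0},{"tx":1,"ty":0,"tz":0,"turn":0}]' >/dev/null && python3 g.py && 
python3 -m inch '[{"tx":0.5,"ty":0,"tz":0,"turn":0},{"tx":1,"ty":0,"tz":0,"turn":0}]' >/dev/null && python3 g.py && 
python3 -m inch '[{"tx":0.5,"ty":0,"tz":0,"turn":0},{"tx":1,"ty":0,"tz":0,"turn":0}]' >/dev/null && python3 g.py
```

```text
t 16.55 jig [18.9 13.5] z 9.4 yaw-jig-90 0.0029 Fjig [-5.84 -4.82] Fz -0.54 w 39.5 g 30.4 tilt [-0.001 -0.    -1.   ]
t 16.72 jig [19.  14.4] z 9.4 yaw-jig-90 0.003 Fjig [-6.17 -6.6 ] Fz -0.23 w 39.4 g 30.4 tilt [-0.001 -0.001 -1.   ]
t 16.88 jig [18.9 15.3] z 9.4 yaw-jig-90 0.0029 Fjig [-7.29 -5.58] Fz -0.23 w 39.5 g 30.4 tilt [-0.001 -0.001 -1.   ]
t 17.05 jig [19.  15.7] z 9.5 yaw-jig-90 0.0032 Fjig [ -6.81 -15.67] Fz 0.12 w 39.6 g 30.4 tilt [-0.001 -0.002 -1.   ]
```

```bash

python3 -m inch '[{"tx":0,"ty":0,"tz":0,"turn":0},{"tx":0,"ty":0,"tz":0,"turn":0},{"tx":0,"ty":0,"tz":0,"turn":0}]' >/dev/null; python3 h.py
python3 -m inch '[{"tx":0,"ty":0,"tz":0,"turn":0},{"tx":0,"ty":0,"tz":0,"turn":0},{"tx":0,"ty":0,"tz":0,"turn":0},{"tx":0,"ty":0,"tz":0,"turn":0},{"tx":0,"ty":0,"tz":0,"turn":0}]' >/dev/null; python3 h.py
python3 -m inch '[{"tx":0,"ty":0,"tz":0,"turn":0},{"tx":0,"ty":0,"tz":0,"turn":0},{"tx":0,"ty":0,"tz":0,"turn":0},{"tx":0,"ty":0,"tz":0,"turn":0},{"tx":0,"ty":0,"tz":0,"turn":0}]' >/dev/null; python3 h.py
```

```text
t 17.3 jig [18.9 15.6] z 9.4 yaw-jig-90 0.0031 Fjig [ -6.84 -13.53] Fz -0.34 w 39.4 g 30.5 tilt [-0.001 -0.002 -1.   ]
t 17.72 jig [19.  15.6] z 9.5 yaw-jig-90 0.0031 Fjig [ -7.34 -12.95] Fz -0.68 w 39.5 g 30.5 tilt [-0.001 -0.002 -1.   ]
t 18.13 jig [19.  15.6] z 9.5 yaw-jig-90 0.0031 Fjig [ -7.36 -12.55] Fz -0.29 w 39.1 g 30.5 tilt [-0.001 -0.002 -1.   ]
```

```bash

python3 -m inch '[{"tx":0,"ty":0,"tz":0,"turn":0},{"tx":0,"ty":0,"tz":0,"turn":0},{"tx":0,"ty":0,"tz":0,"turn":0}]' 60 >/dev/null; python3 h.py
python3 -m inch '[{"tx":0,"ty":-1,"tz":0,"turn":0},{"tx":0,"ty":-1,"tz":-10,"turn":0},{"tx":0,"ty":-1,"tz":-35,"turn":0},{"tx":0,"ty":-1,"tz":-70,"turn":0},{"tx":0,"ty":-1,"tz":-100,"turn":0}]' >/dev/null; python3 h.py
python3 -m inch '[{"tx":-35,"ty":0,"tz":-20,"turn":0},{"tx":-70,"ty":0,"tz":-40,"turn":0},{"tx":-105,"ty":0,"tz":-40,"turn":0},{"tx":-140,"ty":0,"tz":-40,"turn":0},{"tx":-170,"ty":0,"tz":-40,"turn":0}]' >/dev/null
python3 -m inch '[{"tx":-35,"ty":0,"tz":0,"turn":0},{"tx":-70,"ty":0,"tz":0,"turn":0},{"tx":-80,"ty":0,"tz":0,"turn":0},{"tx":-80,"ty":0,"tz":0,"turn":0}]' >/dev/null;python3 h.py
python3 - <<'E'
from h import *
snap('top','t9');snap('side','s9');snap('wrist','w9')
j=lambda x,y,z:np.r_[C+RJ@np.array([x,y]),z]
m=np.zeros((600,800,3),np.uint8)
for f,o,w,s,x,y in(('side',(235,170),(65,75),8,0,0),('top',(185,180),(75,50),3.6,525,0),('wrist',(0,0),(512,384),.52,525,200)):
    g={'side':'s9','top':'t9','wrist':'w9'}[f]
    im=cv2.resize(cv2.imread(f'pics/{g}.png')[o[1]:o[1]+w[1],o[0]:o[0]+w[0]],None,fx=s,fy=s,interpolation=cv2.INTER_CUBIC)
    h,ww=im.shape[:2];m[y:y+h,x:x+ww]=im[:600-y,:800-x]
cv2.imwrite('pics/fin.png',m)
q=lambda f,o,s,p:((proj(f,[j(*p)])[0]-o+.5)*s-.5).round(0).tolist()
print('side: block top corners',[q('s9',(235,170),8,p) for p in((0,.0456,.054),(.04,.0456,.054),(0,-.0144,.054))],'flag down end top',q('s9',(235,170),8,(-.019,.067,.053)))
E
```

```text
t 18.38 jig [19.9 16.7] z 9.8 yaw-jig-90 0.0029 Fjig [ 0.07 -0.43] Fz -0.75 w 59.9 g 0.0 tilt [ 0.001  0.    -1.   ]
t 18.8 jig [18.4 16.4] z 112.0 yaw-jig-90 0.0028 Fjig [ 0.22 -0.81] Fz 0.71 w 60.2 g 0.0 tilt [ 0.  0. -1.]
t 19.55 jig [  19. -236.] z 150.0 yaw-jig-90 -0.0001 Fjig [0.72 0.52] Fz 0.13 w 60.0 g 0.0 tilt [ 0. -0. -1.]
side: block top corners [[219.0, 329.0], [99.0, 312.0], [259.0, 253.0]] flag down end top [263.0, 369.0]
```

View pics/fin.png

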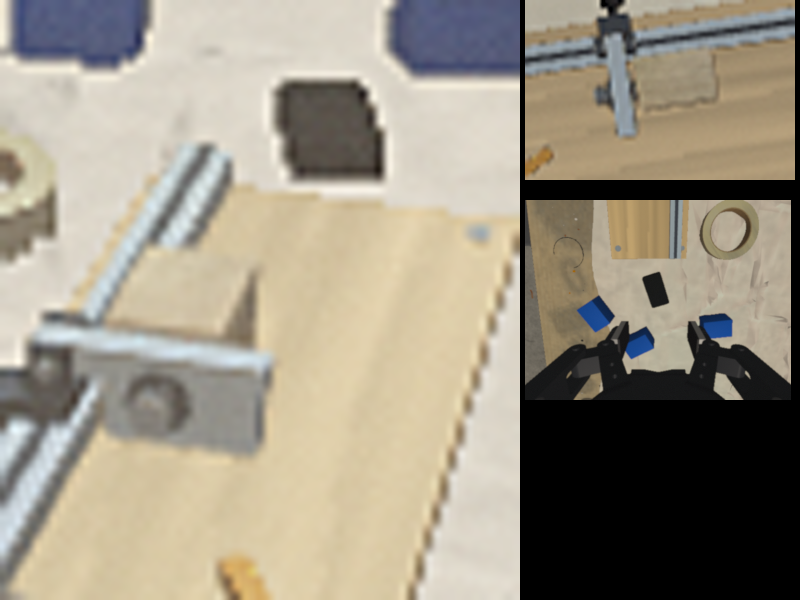

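The final picture shows the flag level across the bed, with its end at (270,360). The block is flush along the fence and against the plunger: in the top inset the block edge is at about (640,57–110), next to the flag. Bystanders are unmoved.

```bash
python3 -c "
from bench import sign_off
print(sign_off())"
```

```text
the job is handed in; nothing more can be done
None
```

The job is handed in at about 20 s of the 66 s: the flag is down on its stop, and the block was pressed against the plunger at about 10 N for one second, then released flush against fence and plunger. The block came to a hard stop, which I took as the plunger fully home; I did not measure its travel. While I was flipping the flag, the force briefly reached about 32 N, because the real fingertips end about 25 mm short of the reported tool point. It was 20 N when I pressed the flag onto its stop.

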